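# Refit the receiving scale's platter

### The job

The stainless platter of the receiving scale was wiped and laid back askew, riding on top of its two locating studs: without lifting it off, slide it until both rear holes drop over the studs and it lies level, fully down on all four rests. Feel your way and never push or press on it hard, for it sits on a load cell. Leave the tins, the jar and the tape roll where they stand.

Things in the scene. Friction and masses are not known exactly. Their poses are not given: they have to be found in the camera images.
- scale: the fixed bench scale: grey housing 220 wide (y), x -167 to 105, top 48 mm above the counter, with a sloping indicator panel (below 50 mm) at its front, nearest the robot. Origin: on the counter under the centre of the seated platter; x points from indicator to back, y left, z up. Beside the platter there is free space down to the housing.
- seat_center (a point): point on the scale, 68 mm above its origin: the middle of the seated platter's underside. A weigh frame, hidden under the platter, carries four rubber rests at this height, 24 across, at scale x about -75 and +50, y -75 and +75. It is bolted through slots, so that rests and studs all sit shifted together by an unknown -5 to +5 mm along scale x.
- stud_left_nominal (a point): nominal tip of the left stud (scale x 50, y +75, 74 mm above the counter): a fixed brass stud, 10 in diameter, bevelled tip, that stands 6 mm up out of the left rear rest. Its y is exact; its true x is 45 to 55 mm (slots), hidden under the platter, to be found by feel: the platter drops and stops dead when a hole meets it.
- stud_right_nominal (a point): the same for the right stud (scale x 50, y -75); both studs share the same shift in x
- platter: loose flat stainless platter, 200 (x) by 230 (y) by 8 thick, 0.5 to 0.8 kg, too wide to grasp. Origin: centre of its underside; x to its back, y left, z up. Starts 17 to 30 mm too near the indicator (scale -x), up to 14 mm off sideways, turned up to 0.09 rad, back riding on the studs about 6 mm high (tilt 0.04 to 0.05 rad). Slides with 1 to 5 N; bears at most 25 N.
- front_edge (a point): middle of the platter's front edge (platter x -100), at its top face. Seated, the platter is level and squared to the scale, its underside 68 mm and its top 76 mm above the counter, the stud tips about 2 mm below its top.
- hole_left (a point): centre, at the top face, of the platter's left hole: a through hole 14 in diameter at platter x +50, y +75
- hole_right (a point): the same for the right hole, at platter x +50, y -75
- soup_tin_center (a point): bystander: upright red food tin, 66 in diameter, 100 tall; its centre
- fish_tin_center (a point): bystander: flat yellow tin, 84 in diameter, 45 tall; its centre
- jar_center (a point): bystander: amber glass jar, 68 in diameter, 95 tall; its centre
- tape_center (a point): bystander: brown packing-tape roll lying flat, 96 outside, 48 tall; its centre

How it is judged:
By the outcome, as a careful person would: the job done as asked, in the order asked, and still so for the second after the job is handed in, with the robot touching nothing.
It also fails if it takes over 72 s, if anything falls off the work surface, if the arm or the gripper's body presses on something with over 40 N, if the wrist force passes 120 N, or if a joint passes its speed limit or range.

### The arm

A 6-joint arm with a two-finger parallel gripper is mounted at the origin on the work surface. World frame = base frame: x ahead of the robot, y to its left, z up, the work surface at z = 0. Lengths are in m, angles in rad, forces in N, time in s.
With the tool pointing down it reaches from about 0.225 to 0.875 m from the base axis. Payload 3.4 kg.
Tool frame: the origin (TCP) lies at the very end of the fingers, on their centre line; the grasp point (between the pads) lies 19 mm behind it; z points along the fingers, y is the direction in which the jaws open and shut (so a half turn about z gives the same grasp; the last joint's range is limited). The gripper opens to 85 mm and grips with 20 to 120 N. Pads are 22 mm wide; open, the fingers measure 114 mm over their backs; the gripper's body (76 mm by 85 mm) begins 54 mm behind the grasp point. The pads swing forward as they close: fully open they stand 13 mm farther back than shut.
Start: joints at [-1.405, 0.276, 1.505, -0, 1.361, -0.121], TCP at [0.163, -0.552, 0.231] pointing down, gripper open.
Joint ranges: [-2.89, 2.89], [-0.75, 2.08], [0.22, 2.7], [-1.18, 4.32], [0.11, 2.71], [-2.7, 2.7]. Speed limits (rad/s): [2.57, 2.57, 3.14, 3.14, 3.14, 3.14].

### API

Orientations are given as [roll, pitch, yaw] about the fixed x, y, z axes, in that order (R = Rz(yaw) Ry(pitch) Rx(roll)).
In Python, from bench import manip, imaging gives the robot as it stands.
- The arm moves only by the tool send_rows, never from a script. Its arguments are lists of equal length, an entry for each row: "delta_rot": the turn, a rotation vector about the tool's x, y, z in rad, a list of three; "xyz": the shift along the tool's x, y, z in mm, a list of three; "claw": the closure, from -1 (fully open) to 1 (shut). In form: {"delta_rot": [[rx, ry, rz], ...], "xyz": [[tx, ty, tz], ...], "claw": [claw, ...]}. A call has 1 to 12 rows; each row is the pose to reach, as a shift and turn from the pose commanded when the call began, along the tool's axes at that moment; what a row does not reach only later rows make up. A row lasts 1/8 s, in which the tool goes at most 62.5 mm and 10.7 degrees, less where a joint would pass 70% of its speed; a pose out of reach is approached as far as the arm can. A call with a gripper value outside its range is refused whole. The fingers move at their own pace and stop on an object; "grip_force" is the grip in N (left out, the last holds). Time passes only in rows, so rows that repeat a pose let the fingers close. It gives the time, the measured TCP pose, the force and the opening at its end, in the units of the state.
- manip.get_state(): the state, without advancing time (a new reading comes with each control period).
- imaging.grab_frame(name): name is "scene" or "top"; returns the picture (400x640x3 uint8, red, green, blue); there is no depth.
- imaging.calibration(name): a dict with "fx", "fy", "cx", "cy" (pixels), "extrinsics" (4x4, takes a point from camera to world coordinates). Camera axes: x right, y up, looking along -z (the intrinsics and any distortion apply to the point x, -y, -z); pixel columns grow to the right and rows downward; lengths in m; the calibration is good to about 2 mm. A picture is of the moment at which its call begins. calibration takes no time and is no camera call.
- manip.job_done(): hands the job in, once; it reports no verdict.
Trained networks look in the newest picture that a camera, given by its name, has taken for a name from the list of things; names that differ only in an ending like _2 or _b are one class to them, and where a whole thing is asked for, a point or a joint stands for the part that bears it (a point fixed in the world has none). Each returns a list of dicts, best first, with "conf" (0 to 1); they miss things now and then, are a little off and sometimes report something else, mostly with a low value. They report only what shows in the picture. A call takes as long as a camera call.
- imaging.find_in(query, camera): "location" ([x, y, z] in m, in the coordinates of the camera as it stood for that picture, good to about 4 mm: the middle of the surface that is visible of it).
The state is a dict: "clock": time; "q": joint angles; "joint_vel": joint speeds; "joint_torque": joint torques, N m; "position": TCP position; "ee_rot": TCP orientation; "contact_force": force on the tool from outside, world axes, zero at the start; "torque": the same for the moment, N m; "opening": opening from 0.0 (shut) to 1.0 (fully open).
Only numpy, scipy, OpenCV 4.12 (cv2) and the standard library are available. Lean on these libraries where they do the work, as an engineer would, in place of code of your own. Each camera call takes 0.05 s, during which the arm holds its last target. There are 200 camera calls.

## Working session

There is one attempt and no reset: what is moved stays moved. The work goes in short steps, Python scripts to look and compute and a tool call to move; the robot and the scene stay as the last step left them, time stands still between calls to the robot, and variables do not carry over. Pictures are saved under pics/ and viewed, about 8 in all and at most 12, crops included, and the job is handed in when it is done.

Besides the shell and the picture viewer there is one more tool, called after ">>>" by a JSON object that holds its "fn" and its "kwargs". send_rows: Moves the arm, as the interface text tells. Its arguments: {"type":"object","properties":{"delta_rot":{"type":"array"},"xyz":{"type":"array"},"claw":{"type":"array"},"grip_force":{"type":"number"}},"required":["delta_rot","xyz","claw"]}

```bash
mkdir -p pics; cat > h.py <<'E'
import numpy as np, cv2
from bench import manip, imaging
def cal(n):
    c=imaging.calibration(n); return c, np.array(c["extrinsics"])
def proj(n,p):
    c,T=cal(n); q=np.linalg.inv(T)@np.append(p,1)
    return c["cx"]+c["fx"]*q[0]/-q[2], c["cy"]-c["fy"]*q[1]/-q[2]
def back(n,u,v,z):
    c,T=cal(n); d=T[:3,:3]@np.array([(u-c["cx"])/c["fx"],-(v-c["cy"])/c["fy"],-1]); o=T[:3,3]
    return o+d*(z-o[2])/d[2]
def find(q,n):
    c,T=cal(n)
    return [(round(d["conf"],2),np.round((T@np.append(d["location"],1))[:3]*1000,1).tolist()) for d in imaging.find_in(q,n)[:2]]
def save(n,f,crop=None,s=1):
    im=imaging.grab_frame(n)[:,:,::-1]
    if crop: im=im[crop[1]:crop[3],crop[0]:crop[2]]
    im=cv2.resize(im,None,fx=s,fy=s,interpolation=cv2.INTER_CUBIC); cv2.imwrite("pics/"+f,im)
E
python3 - <<'E'
from h import *
for n in("top","scene"):
    save(n,n+"0.png"); c,T=cal(n); print({k:v for k,v in c.items() if k!="extrinsics"},T.round(3).tolist())
    for q in ["scale","platter","front_edge","hole_left","hole_right","seat_center","soup_tin_center","fish_tin_center","jar_center","tape_center"]: print(n,q,find(q,n))
print(manip.get_state())
E
```

```text
{'fx': 383.52059890823176, 'fy': 383.52059890823176, 'cx': 315.74293356787456, 'cy': 198.0781397943885} [[-0.029, 0.991, -0.129, 0.449], [-1.0, -0.029, 0.001, 0.032], [-0.003, 0.129, 0.992, 0.907], [0.0, 0.0, 0.0, 1.0]]
top scale [(0.77, [431.7, -4.8, 43.9]), (0.15, [531.8, 3.0, 80.5])]
top platter [(0.57, [535.9, 1.0, 79.0])]
top front_edge [(0.59, [531.9, 5.0, 76.2])]
top hole_left [(0.89, [532.4, 2.0, 80.7])]
top hole_right [(0.84, [530.0, 5.2, 77.2])]
top seat_center [(0.96, [433.4, -10.8, 42.2])]
top soup_tin_center [(0.56, [526.4, 265.7, 100.0])]
top fish_tin_center [(0.85, [415.3, 247.8, 47.4]), (0.34, [435.0, -6.6, 42.6])]
top jar_center [(0.76, [654.1, -263.8, 97.3])]
top tape_center [(0.88, [555.2, -296.1, 50.0]), (0.22, [433.9, -10.5, 46.1])]
{'fx': 388.0135711856045, 'fy': 388.0135711856045, 'cx': 320.8728140615839, 'cy': 201.61210703133443} [[-0.717, -0.56, 0.415, 0.95], [0.697, -0.573, 0.431, 0.412], [-0.003, 0.599, 0.801, 0.818], [0.0, 0.0, 0.0, 1.0]]
scene scale [(0.55, [638.5, 49.4, 49.4])]
scene platter [(0.65, [548.4, 7.3, 78.2])]
scene front_edge [(0.86, [544.7, 1
[... 371 characters left out ...]
 -284.5, 28.2])]
{'clock': 1.1, 'q': array([-1.40500193e+00,  2.75875287e-01,  1.50489708e+00, -6.64026769e-06,
        1.36069651e+00, -1.20996935e-01]), 'joint_vel': array([-1.07452283e-03, -2.19703684e-03, -2.88370769e-04,  1.64985374e-04,
        7.75976095e-05, -1.86041922e-03]), 'joint_torque': array([-1.62150405e-03, -4.16683137e+01, -2.46104944e+01, -7.38348099e-04,
        2.28096469e-04,  1.50030030e-05]), 'position': array([ 0.16265345, -0.5515494 ,  0.23134328]), 'ee_rot': array([3.14147057e+00, 2.13860569e-05, 2.86792711e-01]), 'contact_force': array([-0.04634024,  0.11666743,  0.16538106]), 'torque': array([-0.01315712, -0.03736326, -0.00301897]), 'opening': 1.0006465165803173}
```

View pics/top0.png

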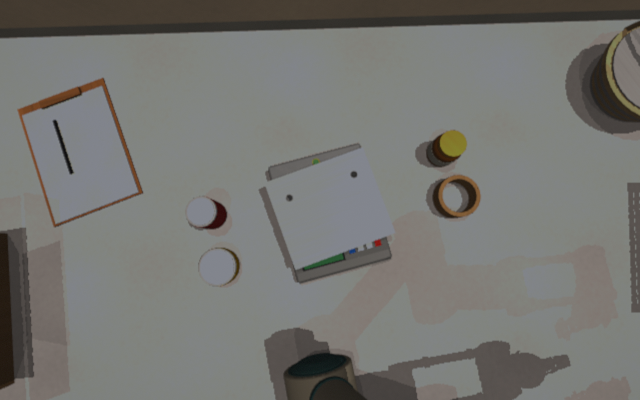

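View pics/scene0.png

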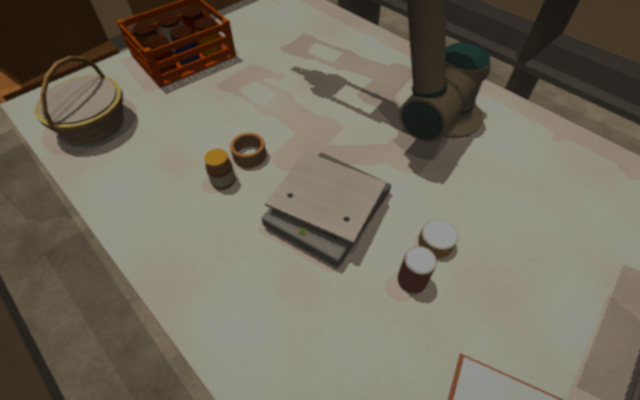

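The top view shows the platter askew on the housing, with its holes near (290,198) and (354,174). The housing's rear corners are near (268,163) and (360,146). I'll zoom in to read corners.

```bash
python3 - <<'E'
from h import *
for n,c in(("top",(255,135,405,285)),("scene",(255,145,400,270))):
    im=imaging.grab_frame(n)[:,:,::-1][c[1]:c[3],c[0]:c[2]]
    im=cv2.resize(im,None,fx=4,fy=4,interpolation=cv2.INTER_CUBIC)
    im=np.clip(im.astype(float)*1.4,0,255).astype(np.uint8); cv2.imwrite(f"pics/{n}1.png",im)
E
```

```text
(no output)
```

View pics/top1.png

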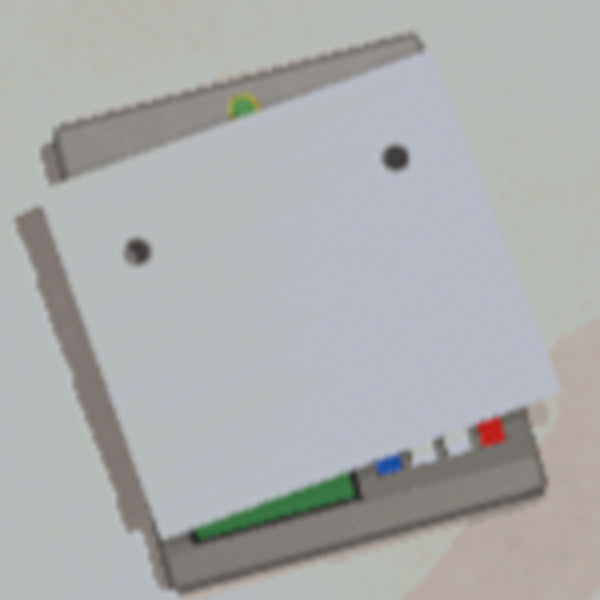

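View pics/scene1.png

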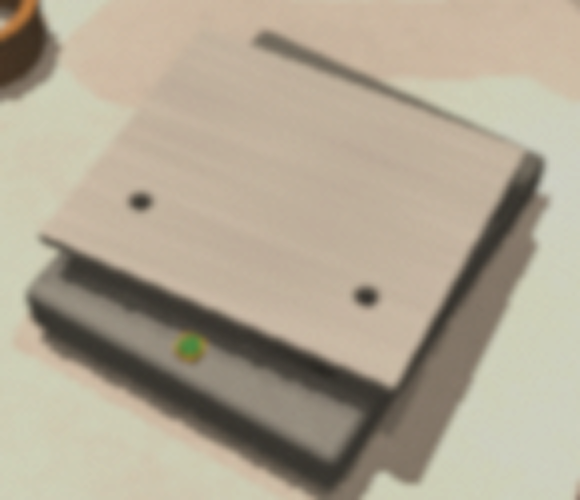

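The zoomed views give clear platter corners, holes and housing rear corners in both cameras. I'll fit both poses to them.

```bash
cat > fit.py <<'E'
from h import *
from scipy.optimize import least_squares
from scipy.spatial.transform import Rotation as R
def full(n,u,v):
    o=(255,135) if n=="top" else (255,145); return np.array([o[0]+(u+.5)/4-.5,o[1]+(v+.5)/4-.5])
P={"BL":(100,115),"BR":(100,-115),"FR":(-100,-115),"FL":(-100,115),"HL":(50,75),"HR":(50,-75)}
H={"RL":(105,110,48),"RR":(105,-110,48)}
Pm={"top":{"BL":(45,187),"BR":(433,52),"FR":(560,390),"FL":(163,537),"HL":(137,251),"HR":(396,157)},
"scene":{"BL":(395,384),"BR":(40,237),"FL":(525,152),"HL":(366,296),"HR":(140,201)}}
Hm={"top":{"RL":(58,129),"RR":(418,35)},"scene":{"RL":(334,465),"RR":(31,296)}}
def res(p):
    x,y,z,yaw,pit,rol,hx,hy,hyaw=p[:9]; r=[]
    for i,n in enumerate(("top","scene")):
        sh=np.append(p[9+2*i:11+2*i],0)
        for k,m in Pm[n].items():
            w=R.from_euler("ZYX",[yaw,pit,rol]).apply([*P[k],8])/1000+[x,y,z]+sh
            r+=list((proj(n,w)-full(n,*m))*(2 if k[0]=="H" else 1))
        for k,m in Hm[n].items():
            w=R.from_euler("z",hyaw).apply(np.array(H[k])/1000)+[hx,hy,0]+sh
            r+=list(proj(n,w)-full(n,*m))
    return np.array(r+list(p[9:]/0.002*.5)+[(z-.071)/.003*.5,(pit+.045)/.005*.5,rol/.005*.5])
s=least_squares(res,[.53,0,.07,.3,-.045,0,.55,0,.25,0,0,0,0]); p=s.x
print(p.round(4)); print(res(p).round(1).tolist())
x,y,z,yaw,pit,rol,hx,hy,hyaw=p[:9]
d=R.from_euler("z",-hyaw).apply([x-hx,y-hy,0])
print("platter in scale mm",(d*1000).round(1),"yaw",round(yaw-hyaw,4))
print("front edge dir world yaw",yaw, [ (k,(R.from_euler("ZYX",[yaw,pit,rol]).apply([*v,8])+np.array([x,y,z])*1000).round(0).tolist()) for k,v in P.items()])
E
python3 fit.py
```

```text
[ 0.5369  0.0032  0.0708  0.3201 -0.0487  0.0034  0.5589  0.011   0.2284
 -0.0007 -0.0015  0.0007  0.0015]
[-1.7, 0.5, 0.1, -0.9, 0.7, 0.3, -0.2, 0.4, 0.7, -0.3, 0.5, 0.2, -2.2, 0.0, 0.7, -0.4, -0.3, 1.1, -0.3, -0.6, 0.6, -0.5, 0.3, 0.2, 0.1, 0.5, 0.8, -0.1, -1.7, -1.8, -0.2, -0.4, 0.2, 0.4, -0.0, -0.4, 0.3]
platter in scale mm [-23.1  -2.6   0. ] yaw 0.0917
front edge dir world yaw 0.3200790693071496 [('BL', [595.0, 144.0, 84.0]), ('BR', [668.0, -75.0, 83.0]), ('FR', [478.0, -137.0, 74.0]), ('FL', [406.0, 81.0, 74.0]), ('HL', [560.0, 90.0, 82.0]), ('HR', [608.0, -52.0, 81.0])]
```

The fit puts the platter at scale (-23, -3) mm, turned +0.09 rad, with scale yaw 0.228. I'll push the front edge with both open fingertips, held square to the scale, so the platter squares itself. First I'll move to the front.

>>> {"fn": "send_rows", "kwargs": {"delta_rot": [[0, 0, 0.058], [0, 0, 0.058], [0, 0, 0.058], [0, 0, 0.058], [0, 0, 0.058], [0, 0, 0.058], [0, 0, 0.058], [0, 0, 0.058], [0, 0, 0.058], [0, 0, 0.058], [0, 0, 0.058], [0, 0, 0.058]], "xyz": [[38, -43, 8], [76, -86, 16], [114, -130, 24], [152, -173, 32], [190, -216, 40], [227, -259, 48], [265, -302, 57], [303, -345, 65], [341, -389, 73], [379, -432, 81], [379, -432, 81], [379, -432, 81]], "claw": [-1, -1, -1, -1, -1, -1, -1, -1, -1, -1, -1, -1]}}

```text
clock: 2.7
position: [0.4038, -0.0301, 0.1504]
ee_rot: [3.141, 0.0, 0.23]
contact_force: [0.6, -0.4, -0.1]
opening: 1.004
```

```bash
cat >> h.py <<'E'
HX,HY,HW=558.9,11.0,.2284
def st():
    s=manip.get_state(); p=s["position"]*1000; c,q=np.cos(HW),np.sin(HW); d=p-[HX,HY,0]
    f=s["contact_force"]
    print("t",round(s["clock"],2),"scale xyz",np.round([c*d[0]+q*d[1],-q*d[0]+c*d[1],p[2]],1),"rot",s["ee_rot"].round(4),"F scale",np.round([c*f[0]+q*f[1],-q*f[0]+c*f[1],f[2]],2),"op",round(s["opening"],2))
E
python3 -c "
from h import *;st()"
```

```text
t 2.7 scale xyz [-160.3   -4.9  150.4] rot [3.1409e+00 5.0000e-04 2.3030e-01] F scale [ 0.51 -0.51 -0.06] op 1.0
```

>>> {"fn": "send_rows", "kwargs": {"delta_rot": [[0, 0, 0.002], [0, 0, 0.002], [0, 0, 0.002], [0, 0, 0.002], [0, 0, 0.002], [0, 0, 0.002], [0, 0, 0.002]], "xyz": [[0, 0, 30], [0, 0, 60], [0, 0, 80], [0, 0, 90], [0, 0, 97], [0, 0, 103], [0, 0, 103]], "claw": [-1, -1, -1, -1, -1, -1, -1]}}

```text
clock: 3.58
position: [0.404, -0.0301, 0.0473]
ee_rot: [3.141, 0.0, 0.227]
contact_force: [0.7, -0.4, -0.9]
opening: 0.999
```

>>> {"fn": "send_rows", "kwargs": {"delta_rot": [[0, 0, 0], [0, 0, 0], [0, 0, 0], [0, 0, 0], [0, 0, 0], [0, 0, 0]], "xyz": [[4, 0, 0], [8, 0, 0], [11, 0, 0], [14, 0, 0], [17, 0, 0], [17, 0, 0]], "claw": [-1, -1, -1, -1, -1, -1]}}

```text
clock: 4.32
position: [0.4208, -0.0262, 0.0473]
ee_rot: [3.141, -0.0, 0.227]
contact_force: [-0.4, 0.0, -0.3]
opening: 0.996
```

```bash
python3 -c "
from h import *;st();save('scene','s2.png',(220,60,460,240),3)"
```

```text
t 4.33 scale xyz [-142.9   -4.9   47.3] rot [ 3.1414e+00 -1.0000e-04  2.2690e-01] F scale [-0.35  0.12 -0.34] op 1.0
```

View pics/s2.png

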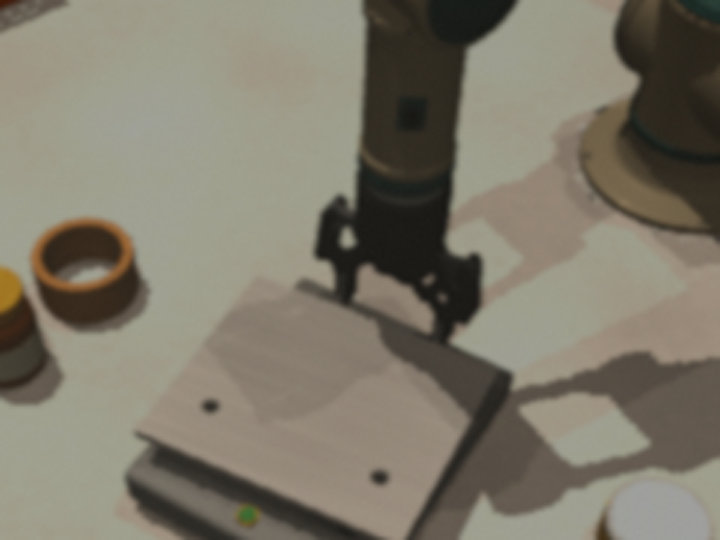

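The fingers stand just ahead of the front edge and behind nothing else. I'll push gently.

>>> {"fn": "send_rows", "kwargs": {"delta_rot": [[0, 0, 0], [0, 0, 0], [0, 0, 0], [0, 0, 0], [0, 0, 0], [0, 0, 0]], "xyz": [[1.5, 0, 0], [3, 0, 0], [4.5, 0, 0], [6, 0, 0], [7.5, 0, 0], [9, 0, 0]], "claw": [-1, -1, -1, -1, -1, -1]}}

```text
clock: 5.12
position: [0.4285, -0.0238, 0.0471]
ee_rot: [-3.141, 0.001, 0.227]
contact_force: [-4.4, 0.5, 2.9]
opening: 1.001
```

>>> {"fn": "send_rows", "kwargs": {"delta_rot": [[0, 0, 0], [0, 0, 0], [0, 0, 0], [0, 0, 0]], "xyz": [[1.5, 0, 0], [3, 0, 0], [4.5, 0, 0], [6, 0, 0]], "claw": [-1, -1, -1, -1]}}

```text
clock: 5.62
position: [0.4353, -0.0228, 0.0473]
ee_rot: [3.141, 0.0, 0.227]
contact_force: [-3.9, -0.1, 2.2]
opening: 1.0
```

```bash
python3 -c "
from h import *;st()
print(find('hole_left','top'))
im=imaging.grab_frame('top')[:,:,::-1][135:285,255:405]
im=np.clip(cv2.resize(im,None,fx=4,fy=4,interpolation=2)*1.4,0,255).astype(np.uint8);cv2.imwrite('pics/t2.png',im)"
```

```text
t 5.62 scale xyz [-128.1   -4.9   47.3] rot [3.1415 0.     0.2268] F scale [-3.84  0.76  2.17] op 1.0
[(0.6, [535.2, 6.4, 82.9]), (0.29, [417.9, 248.1, 49.3])]
```

View pics/t2.png

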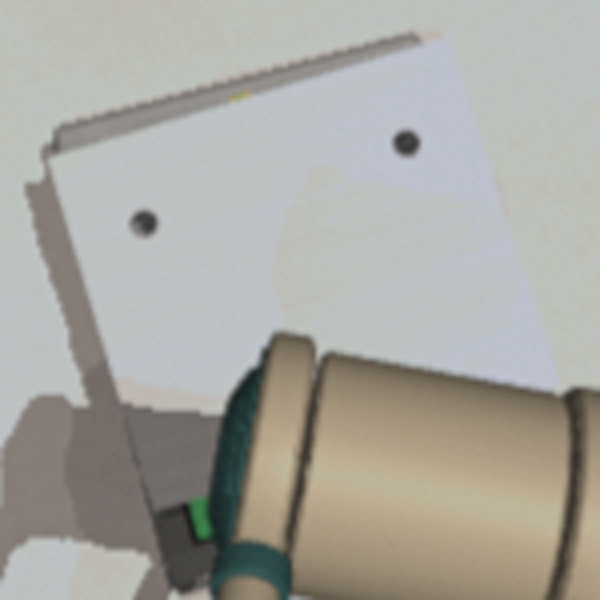

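```bash
cat >> h.py <<'E'
def holes(L,Rr,z=.0815,s=4,o=(255,135)):
    c,q=np.cos(HW),np.sin(HW); r=[]
    for u,v in(L,Rr):
        w=back("top",o[0]+(u+.5)/s-.5,o[1]+(v+.5)/s-.5,z)*1000-[-.7,-1.5,0]-[HX,HY,0]
        r.append([c*w[0]+q*w[1],-q*w[0]+c*w[1]])
    r=np.array(r); d=r[0]-r[1]; print("holes scale",r.round(1).tolist(),"yaw",np.arctan2(-d[0],d[1]).round(4),"mid",r.mean(0).round(1))
E
python3 -c "
from h import *
holes((137,251),(396,157));holes((144,223),(406,143))"
```

```text
holes scale [[19.2, 77.4], [33.4, -72.3]] yaw 0.0945 mid [26.3  2.6]
holes scale [[33.2, 70.0], [39.5, -79.6]] yaw 0.0426 mid [36.3 -4.8]
```

Yaw is now 0.043, with the hole midpoint at y -4.8. Next is a push on the right edge with both fingers, to finish squaring and to shift it toward +y.

>>> {"fn": "send_rows", "kwargs": {"delta_rot": [[0, 0, 0], [0, 0, 0], [0, 0, -0.17], [0, 0, -0.34], [0, 0, -0.51], [0, 0, -0.68], [0, 0, -0.85], [0, 0, -1.02], [0, 0, -1.19], [0, 0, -1.36], [0, 0, -1.5], [0, 0, -1.57]], "xyz": [[-10, 0, 0], [-15, 0, -40], [-15, 0, -95], [0, 20, -105], [15, 40, -105], [30, 60, -105], [45, 80, -105], [60, 100, -105], [75, 120, -105], [90, 140, -105], [105, 140, -105], [108, 140, -105]], "claw": [-1, -1, -1, -1, -1, -1, -1, -1, -1, -1, -1, -1]}}

```text
clock: 7.22
position: [0.5741, -0.1359, 0.1525]
ee_rot: [3.138, 0.002, 1.798]
contact_force: [0.4, -0.3, -0.7]
opening: 1.002
```

```bash
python3 -c "
from h import *;st()"
```

```text
t 7.22 scale xyz [ -18.5 -146.6  152.5] rot [3.1378e+00 2.1000e-03 1.7985e+00] F scale [ 0.27 -0.39 -0.74] op 1.0
```

>>> {"fn": "send_rows", "kwargs": {"delta_rot": [[0, 0, 0], [0, 0, 0], [0, 0, 0], [0, 0, 0], [0, 0, 0], [0, 0, 0]], "xyz": [[0, 0, 35], [0, 0, 70], [0, 0, 90], [0, 0, 100], [0, 0, 105], [0, 0, 105]], "claw": [-1, -1, -1, -1, -1, -1]}}

```text
clock: 7.98
position: [0.5725, -0.1352, 0.0477]
ee_rot: [3.14, 0.001, 1.797]
contact_force: [0.5, 1.1, -0.8]
opening: 1.003
```

>>> {"fn": "send_rows", "kwargs": {"delta_rot": [[0, 0, 0], [0, 0, 0], [0, 0, 0], [0, 0, 0], [0, 0, 0], [0, 0, 0], [0, 0, 0], [0, 0, 0], [0, 0, 0], [0, 0, 0]], "xyz": [[3, 0, 0], [6, 0, 0], [8, 0, 0], [9.5, 0, 0], [11, 0, 0], [12.5, 0, 0], [14, 0, 0], [15.5, 0, 0], [17, 0, 0], [17, 0, 0]], "claw": [-1, -1, -1, -1, -1, -1, -1, -1, -1, -1]}}

```text
clock: 9.22
position: [0.5681, -0.1181, 0.0473]
ee_rot: [3.141, -0.0, 1.797]
contact_force: [0.4, -4.8, 2.0]
opening: 0.996
```

```bash
python3 -c "
from h import *;st()
im=imaging.grab_frame('top')[:,:,::-1][135:285,255:405]
im=np.clip(cv2.resize(im,None,fx=4,fy=4,interpolation=2)*1.4,0,255).astype(np.uint8);cv2.imwrite('pics/t3.png',im)"
```

```text
t 9.22 scale xyz [ -20.3 -127.8   47.3] rot [ 3.1415e+00 -1.0000e-04  1.7968e+00] F scale [-0.71 -4.73  1.97] op 1.0
```

View pics/t3.png

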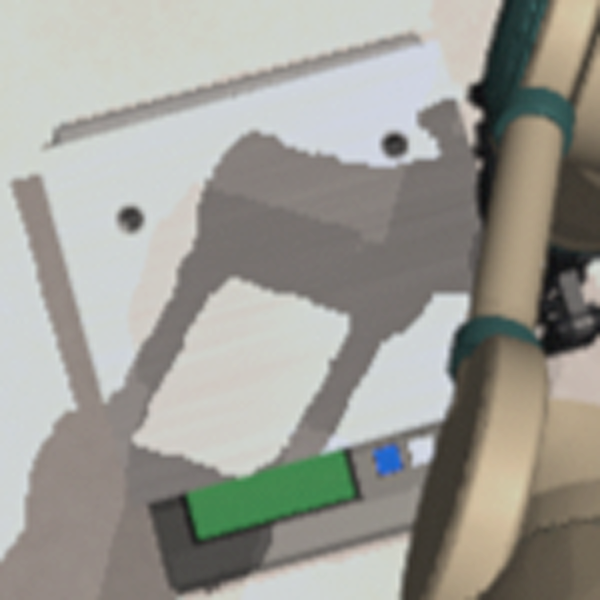

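The platter is nearly square now, with holes at crop (131,218) and (394,145). I'll compute its pose.

```bash
cat >> h.py <<'E'
def cent(seedL,seedR):
    im=cv2.cvtColor(imaging.grab_frame("top"),cv2.COLOR_RGB2GRAY).astype(float); out=[]
    for u,v in(seedL,seedR):
        u=round(255+u/4);v=round(135+v/4);w=im[v-5:v+6,u-5:u+6]
        k=np.clip(np.percentile(w,60)*.75-w,0,None);yy,xx=np.mgrid[-5:6,-5:6]
        out.append(((u+(k*xx).sum()/k.sum()-255+.5)*4-.5,(v+(k*yy).sum()/k.sum()-135+.5)*4-.5))
    print(np.round(out,1).tolist()); holes(*out)
E
python3 -c "
from h import *
holes((131,218),(394,145));cent((131,218),(394,145))"
```

```text
holes scale [[37.6, 76.1], [40.1, -73.0]] yaw 0.0169 mid [38.9  1.6]
[[130.8, 218.0], [395.9, 145.5]]
holes scale [[37.7, 76.2], [39.6, -73.9]] yaw 0.0128 mid [38.6  1.1]
```

>>> {"fn": "send_rows", "kwargs": {"delta_rot": [[0, 0, 0], [0, 0, 0], [0, 0, 0.17], [0, 0, 0.34], [0, 0, 0.51], [0, 0, 0.68], [0, 0, 0.85], [0, 0, 1.02], [0, 0, 1.19], [0, 0, 1.36], [0, 0, 1.5], [0, 0, 1.569]], "xyz": [[-10, 0, 0], [-13, 0, -40], [-13, 0, -95], [0, -20, -103], [20, -40, -103], [40, -60, -103], [60, -80, -103], [80, -100, -103], [100, -115, -103], [120, -122, -103], [125, -122, -103], [125, -122, -103]], "claw": [-1, -1, -1, -1, -1, -1, -1, -1, -1, -1, -1, -1]}}

```text
clock: 10.82
position: [0.4205, -0.0228, 0.15]
ee_rot: [-3.14, 0.0, 0.225]
contact_force: [-0.1, 0.1, 0.4]
opening: 1.004
```

>>> {"fn": "send_rows", "kwargs": {"delta_rot": [[0, 0, 0], [0, 0, 0], [0, 0, 0], [0, 0, 0], [0, 0, 0], [0, 0, 0]], "xyz": [[0, 0, 35], [0, 0, 70], [0, 0, 90], [0, 0, 100], [0, 0, 104], [0, 0, 104]], "claw": [-1, -1, -1, -1, -1, -1]}}

```text
clock: 11.58
position: [0.4216, -0.0239, 0.0466]
ee_rot: [3.141, -0.001, 0.228]
contact_force: [-0.4, 0.1, -0.7]
opening: 0.997
```

```bash
python3 -c "
from h import *;st();cent((131,218),(394,145))"
```

```text
t 11.57 scale xyz [-141.7   -2.9   46.6] rot [ 3.1415e+00 -6.0000e-04  2.2750e-01] F scale [-0.33  0.19 -0.66] op 1.0
[[130.9, 218.0], [394.6, 144.1]]
holes scale [[37.6, 76.2], [40.5, -73.5]] yaw 0.0193 mid [39.1  1.4]
```

>>> {"fn": "send_rows", "kwargs": {"delta_rot": [[0, 0, 0], [0, 0, 0], [0, 0, 0], [0, 0, 0], [0, 0, 0], [0, 0, 0], [0, 0, 0], [0, 0, 0], [0, 0, 0]], "xyz": [[5, 0, 0], [10, 0, 0], [14, 0, 0], [16, 0, 0], [17, 0, 0], [18, 0, 0], [19, 0, 0], [20, 0, 0], [20, 0, 0]], "claw": [-1, -1, -1, -1, -1, -1, -1, -1, -1]}}

```text
clock: 12.75
position: [0.4393, -0.0192, 0.0461]
ee_rot: [-3.141, 0.003, 0.228]
contact_force: [-3.7, -0.7, 2.9]
opening: 1.001
```

```bash
python3 -c "
from h import *;st();cent((133,212),(397,138))"
```

```text
t 12.75 scale xyz [-123.3   -2.4   46.1] rot [-3.1409e+00  2.5000e-03  2.2820e-01] F scale [-3.76  0.15  2.93] op 1.0
[[131.1, 216.5], [394.8, 143.7]]
holes scale [[38.4, 75.9], [40.7, -73.6]] yaw 0.0156 mid [39.6  1.1]
```

>>> {"fn": "send_rows", "kwargs": {"delta_rot": [[0, 0, 0], [0, 0, 0], [0, 0, 0], [0, 0, 0]], "xyz": [[0.7, 0, 0], [1.4, 0, 0], [2.1, 0, 0], [2.8, 0, 0]], "claw": [-1, -1, -1, -1]}}

```text
clock: 13.3
position: [0.4432, -0.0185, 0.0463]
ee_rot: [-3.141, 0.0, 0.228]
contact_force: [-5.4, -0.0, 3.5]
opening: 1.003
```

```bash
python3 -c "
from h import *;st();cent((133,210),(397,140))"
```

```text
t 13.3 scale xyz [-119.4   -2.6   46.3] rot [-3.1413e+00  4.0000e-04  2.2780e-01] F scale [-5.31  1.19  3.49] op 1.0
[[131.9, 208.6], [397.1, 138.8]]
holes scale [[42.5, 74.4], [43.0, -75.5]] yaw 0.0035 mid [42.8 -0.6]
```

>>> {"fn": "send_rows", "kwargs": {"delta_rot": [[0, 0, 0], [0, 0, 0], [0, 0, 0]], "xyz": [[0.7, 0, 0], [1.4, 0, 0], [2.0, 0, 0]], "claw": [-1, -1, -1]}}

```text
clock: 13.72
position: [0.4452, -0.0183, 0.0463]
ee_rot: [3.141, 0.0, 0.228]
contact_force: [-5.3, -0.7, 3.0]
opening: 1.002
```

```bash
python3 -c "
from h import *;st();cent((133,208),(397,138))"
```

```text
t 13.72 scale xyz [-117.3   -2.8   46.3] rot [3.1414e+00 3.0000e-04 2.2770e-01] F scale [-5.34  0.53  3.  ] op 1.0
[[132.1, 204.6], [397.3, 135.5]]
holes scale [[44.6, 73.7], [44.8, -76.2]] yaw 0.0011 mid [44.7 -1.2]
```

>>> {"fn": "send_rows", "kwargs": {"delta_rot": [[0, 0, 0], [0, 0, 0], [0, 0, 0]], "xyz": [[0.7, -0.4, 0], [1.4, -0.8, 0], [2.0, -1.2, 0]], "claw": [-1, -1, -1]}}

```text
clock: 14.15
position: [0.4478, -0.017, 0.0464]
ee_rot: [3.141, -0.001, 0.227]
contact_force: [-3.1, -2.7, 1.3]
opening: 0.999
```

```bash
python3 -c "
from h import *;st();cent((133,204),(397,134))"
```

```text
t 14.15 scale xyz [-114.5   -2.1   46.4] rot [ 3.1406e+00 -1.4000e-03  2.2740e-01] F scale [-3.67 -1.9   1.26] op 1.0
[[130.6, 201.2], [396.0, 131.6]]
holes scale [[46.7, 74.0], [47.1, -76.0]] yaw 0.0028 mid [46.9 -1. ]
```

>>> {"fn": "send_rows", "kwargs": {"delta_rot": [[0, 0, 0.002], [0, 0, 0.002], [0, 0, 0.002]], "xyz": [[0.6, -0.4, 0], [1.2, -0.8, 0], [1.6, -1.2, 0]], "claw": [-1, -1, -1]}}

```text
clock: 14.58
position: [0.4485, -0.0152, 0.0463]
ee_rot: [3.141, -0.0, 0.226]
contact_force: [-2.8, -2.3, 1.5]
opening: 0.998
```

```bash
python3 -c "
from h import *;st();cent((131,200),(396,130))"
```

```text
t 14.57 scale xyz [-113.5   -0.5   46.3] rot [ 3.1413e+00 -3.0000e-04  2.2560e-01] F scale [-3.21 -1.63  1.46] op 1.0
[[129.2, 199.7], [394.7, 130.9]]
holes scale [[47.7, 74.6], [47.6, -75.5]] yaw -0.0003 mid [47.6 -0.5]
```

>>> {"fn": "send_rows", "kwargs": {"delta_rot": [[0, 0, 0], [0, 0, 0], [0, 0, -0.002]], "xyz": [[0.6, -0.3, 0], [1.2, -0.6, 0], [1.6, -0.8, 0]], "claw": [-1, -1, -1]}}

```text
clock: 15.0
position: [0.4495, -0.014, 0.0463]
ee_rot: [3.142, 0.0, 0.228]
contact_force: [-3.0, -2.1, 2.4]
opening: 0.997
```

```bash
python3 -c "
from h import *;st();cent((130,197),(395,128))"
```

```text
t 15.0 scale xyz [-112.2    0.4   46.3] rot [3.1415e+00 2.0000e-04 2.2790e-01] F scale [-3.41 -1.37  2.43] op 1.0
[[126.9, 197.9], [393.0, 128.9]]
holes scale [[48.9, 75.6], [48.9, -74.9]] yaw -0.0001 mid [48.9  0.4]
```

>>> {"fn": "send_rows", "kwargs": {"delta_rot": [[0, 0, 0], [0, 0, 0], [0, 0, 0]], "xyz": [[0.6, 0, 0], [1.2, 0, 0], [1.6, 0, 0]], "claw": [-1, -1, -1]}}

```text
clock: 15.42
position: [0.4508, -0.0135, 0.0463]
ee_rot: [-3.141, 0.001, 0.228]
contact_force: [-4.6, -2.4, 3.1]
opening: 1.003
```

```bash
python3 -c "
from h import *;st();cent((129,194),(394,125))"
```

```text
t 15.43 scale xyz [-110.9    0.6   46.3] rot [-3.1413e+00  9.0000e-04  2.2800e-01] F scale [-5.01 -1.31  3.12] op 1.0
[[124.6, 196.5], [391.7, 127.8]]
holes scale [[50.0, 76.6], [49.7, -74.4]] yaw -0.0018 mid [49.8  1.1]
```

```bash
python3 -c "
from h import *
f=imaging.grab_frame('top')[:,:,::-1]
a=f[172:198,272:302];b=f[154:180,338:368]
im=np.hstack([a,b]);im=np.clip(cv2.resize(im,None,fx=12,fy=12,interpolation=2)*1.4,0,255)
g=imaging.grab_frame('scene')[:,:,::-1][145:260,250:400];g=np.clip(cv2.resize(g,(720,552//2*1),interpolation=2)*1.4,0,255)
cv2.imwrite('pics/t4.png',np.vstack([im,g]).astype(np.uint8))"
```

```text
(no output)
```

View pics/t4.png

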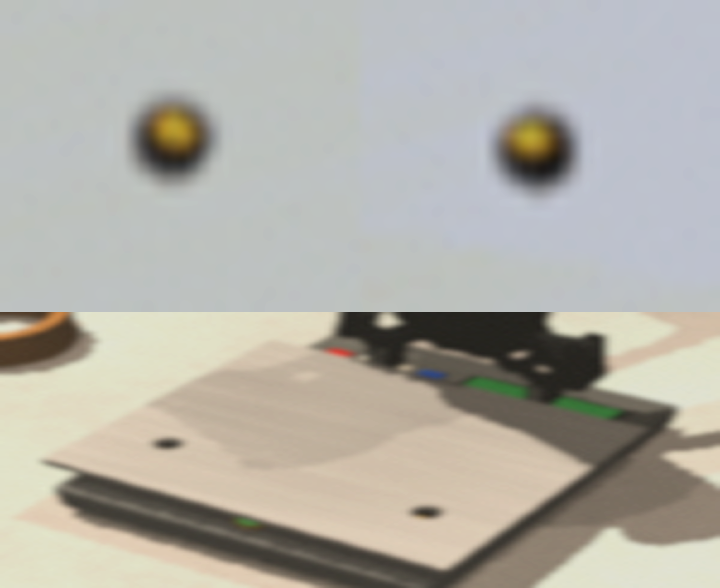

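Brass studs show through both holes, centred sideways and about 3 mm further back. I'll continue straight in small steps.

>>> {"fn": "send_rows", "kwargs": {"delta_rot": [[0, 0, 0], [0, 0, 0], [0, 0, 0], [0, 0, 0]], "xyz": [[0.5, 0, 0], [1.0, 0, 0], [1.4, 0, 0], [1.4, 0, 0]], "claw": [-1, -1, -1, -1]}}

```text
clock: 16.08
position: [0.452, -0.0131, 0.0462]
ee_rot: [-3.141, 0.001, 0.228]
contact_force: [-5.5, -1.7, 3.5]
opening: 1.0
```

>>> {"fn": "send_rows", "kwargs": {"delta_rot": [[0, 0, 0], [0, 0, 0], [0, 0, 0]], "xyz": [[0.4, 0, 0], [0.8, 0, 0], [0.8, 0, 0]], "claw": [-1, -1, -1]}}

```text
clock: 16.45
position: [0.4543, -0.0129, 0.0464]
ee_rot: [3.141, -0.002, 0.228]
contact_force: [-0.7, -0.5, -0.5]
opening: 1.004
```

```bash
python3 -c "
from h import *
st();f=imaging.grab_frame('top')[:,:,::-1]
a=f[172:198,272:302];b=f[154:180,338:368]
im=np.hstack([a,b]);im=np.clip(cv2.resize(im,None,fx=12,fy=12,interpolation=2)*1.4,0,255)
g=imaging.grab_frame('scene')[:,:,::-1][145:260,250:400];g=np.clip(cv2.resize(g,(720,276),interpolation=2)*1.4,0,255)
cv2.imwrite('pics/t5.png',np.vstack([im,g]).astype(np.uint8))"
```

```text
t 16.45 scale xyz [-107.3    0.4   46.4] rot [ 3.1414e+00 -2.1000e-03  2.2780e-01] F scale [-0.75 -0.31 -0.49] op 1.0
```

View pics/t5.png

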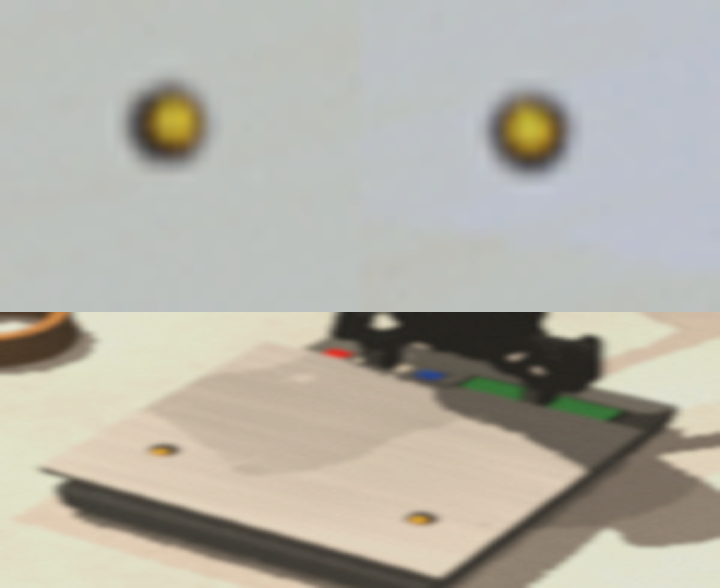

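The platter dropped: the push force fell from about 5 N to zero and brass fills both holes. I'll withdraw and check that it lies level.

>>> {"fn": "send_rows", "kwargs": {"delta_rot": [[0, 0, 0], [0, 0, 0], [0, 0, 0], [0, 0, 0], [0, 0, 0], [0, 0, 0], [0, 0, 0], [0, 0, 0]], "xyz": [[-5, 0, 0], [-15, 0, 0], [-30, 0, -20], [-40, 0, -60], [-50, 40, -100], [-60, 100, -130], [-70, 160, -150], [-70, 220, -150]], "claw": [-1, -1, -1, -1, -1, -1, -1, -1]}}

```text
clock: 17.55
position: [0.4341, -0.2415, 0.1983]
ee_rot: [3.138, -0.003, 0.227]
contact_force: [0.9, 0.5, -0.4]
opening: 1.001
```

```bash
python3 -c "
from h import *
st()
for n in('soup_tin_center','fish_tin_center','jar_center','tape_center'):
    imaging.grab_frame('top') if n[0]=='s' else 0; print(n,find(n,'top'))
f=imaging.grab_frame('top')[:,:,::-1][135:285,255:405]
g=imaging.grab_frame('scene')[:,:,::-1][145:270,255:400]
cv2.imwrite('pics/fT.png',np.clip(cv2.resize(f,None,fx=4,fy=4,interpolation=2)*1.4,0,255).astype(np.uint8))
cv2.imwrite('pics/fS.png',np.clip(cv2.resize(g,None,fx=4,fy=4,interpolation=2)*1.4,0,255).astype(np.uint8))"
```

```text
t 17.55 scale xyz [-178.7 -217.7  198.3] rot [ 3.1384 -0.0033  0.2274] F scale [ 1.01  0.29 -0.41] op 1.0
soup_tin_center [(0.67, [558.8, 9.9, 76.6]), (0.58, [526.9, 267.7, 98.9])]
fish_tin_center [(0.88, [413.4, 246.5, 47.6]), (0.56, [430.4, -26.4, 43.6])]
jar_center [(0.67, [654.8, -262.9, 96.2]), (0.22, [560.0, 14.2, 78.3])]
tape_center [(0.66, [558.0, -292.8, 49.2]), (0.39, [429.9, -17.4, 40.6])]
```

View pics/fT.png

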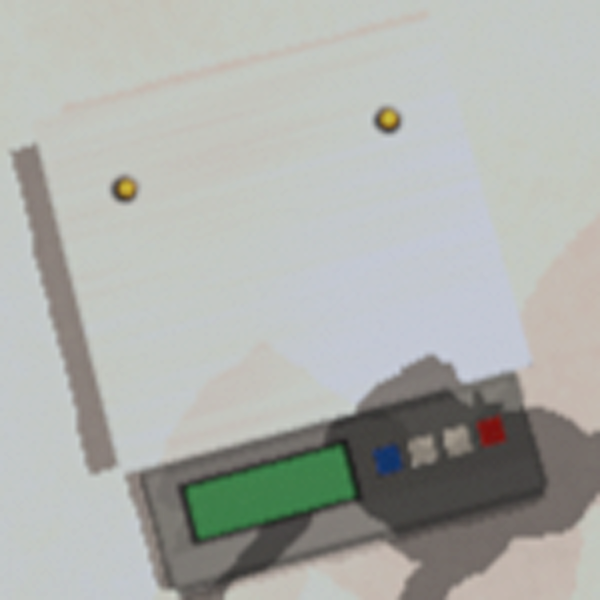

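View pics/fS.png

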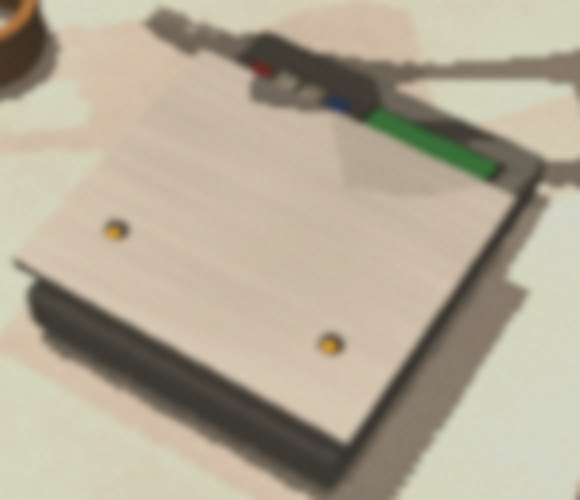

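Brass is visible in both holes in both cameras, and the platter looks square. I'll triangulate the holes and back corners to check height and level.

```bash
cat > tri.py <<'E'
import io,contextlib
with contextlib.redirect_stdout(io.StringIO()):
    from fit import *
sh={"top":np.append(p[9:11],0),"scene":np.append(p[11:13],0)}
def tri(a,b):
    f=lambda w:np.concatenate([proj(n,w+sh[n])-full(n,*m) for n,m in(("top",a),("scene",b))])
    s=least_squares(f,[.55,0,.08]); q=R.from_euler("z",-HW).apply(s.x*1000-[HX,HY,0]); print(q.round(1),s.fun.round(1))
print("before");tri((137,251),(366,296));tri((396,157),(140,201))
print("after");tri((124,188),(330,344));tri((388,119),(116,230))
print("front-right/left"); tri((163-0,537),(525,152)); 
E
python3 tri.py
```

```text
before
[19.3 76.9 82. ] [ 0.2 -0.2  0.3  0. ]
[ 33.3 -72.3  82.4] [ 0.1 -0.1  0.1  0. ]
after
[55.7 75.3 77.5] [ 0.3 -0.2  0.3  0.1]
[ 55.8 -74.4  77.2] [ 0.1 -0.   0.1  0. ]
front-right/left
[-132.7  102.1   72.8] [ 0.1 -0.   0.1  0. ]
```

Both holes read 77.3 mm, down from 82; seated should be 76. That could be vision bias, so I'll check by light touch with closed fingers, comparing rear right, rear left and front heights.

>>> {"fn": "send_rows", "kwargs": {"delta_rot": [[0, 0, 0], [0, 0, 0], [0, 0, 0], [0, 0, 0], [0, 0, 0], [0, 0, 0], [0, 0, 0], [0, 0, 0]], "xyz": [[40, -29, 0], [80, -58, 0], [120, -87, 20], [160, -116, 40], [200, -145, 60], [234, -172, 78], [234, -172, 98], [234, -172, 108]], "claw": [1, 1, 1, 1, 1, 1, 1, 1]}}

```text
clock: 18.9
position: [0.6217, -0.0169, 0.0868]
ee_rot: [-3.141, 0.003, 0.231]
contact_force: [-0.3, -0.8, -0.8]
opening: 0.001
```

>>> {"fn": "send_rows", "kwargs": {"delta_rot": [[0, 0, 0], [0, 0, 0], [0, 0, 0], [0, 0, 0], [0, 0, 0], [0, 0, 0]], "xyz": [[0, 0, 3], [0, 0, 6], [0, 0, 8], [0, 0, 10], [0, 0, 11], [0, 0, 11]], "claw": [1, 1, 1, 1, 1, 1]}}

```text
clock: 19.65
position: [0.6231, -0.0191, 0.0772]
ee_rot: [3.142, 0.0, 0.228]
contact_force: [0.5, -0.6, -0.1]
opening: 0.0
```

```bash
python3 -c "
from h import *;st()"
```

```text
t 19.65 scale xyz [ 55.7 -43.9  77.2] rot [3.1415 0.     0.2276] F scale [ 0.31 -0.69 -0.08] op 0.0
```

>>> {"fn": "send_rows", "kwargs": {"delta_rot": [[0, 0, 0], [0, 0, 0], [0, 0, 0]], "xyz": [[0, 0, 0.4], [0, 0, 0.8], [0, 0, 0.8]], "claw": [1, 1, 1]}}

```text
clock: 20.02
position: [0.6231, -0.019, 0.0763]
ee_rot: [3.142, 0.0, 0.228]
contact_force: [-0.2, 1.3, -1.0]
opening: 0.0
```

>>> {"fn": "send_rows", "kwargs": {"delta_rot": [[0, 0, 0], [0, 0, 0]], "xyz": [[0, 0, 0.4], [0, 0, 0.4]], "claw": [1, 1]}}

```text
clock: 20.27
position: [0.6232, -0.019, 0.0761]
ee_rot: [3.141, -0.0, 0.228]
contact_force: [0.3, -0.2, 1.3]
opening: -0.0
```

>>> {"fn": "send_rows", "kwargs": {"delta_rot": [[0, 0, 0], [0, 0, 0]], "xyz": [[0, 0, 0.4], [0, 0, 0.4]], "claw": [1, 1]}}

```text
clock: 20.52
position: [0.6232, -0.0191, 0.0761]
ee_rot: [3.141, -0.0, 0.228]
contact_force: [-0.7, 0.3, 5.0]
opening: -0.0
```

The rear right stands at 76.1 mm, which is fully seated. Next the rear left.

>>> {"fn": "send_rows", "kwargs": {"delta_rot": [[0, 0, 0], [0, 0, 0], [0, 0, 0], [0, 0, 0], [0, 0, 0], [0, 0, 0], [0, 0, 0], [0, 0, 0], [0, 0, 0]], "xyz": [[0, 0, -10], [0, -30, -12], [0, -60, -12], [0, -88, -12], [0, -88, -6], [0, -88, -3], [0, -88, -1.4], [0, -88, -0.8], [0, -88, -0.8]], "claw": [1, 1, 1, 1, 1, 1, 1, 1, 1]}}

```text
clock: 21.65
position: [0.6035, 0.0662, 0.0763]
ee_rot: [3.141, -0.0, 0.227]
contact_force: [0.1, 0.5, 0.2]
opening: 0.0
```

>>> {"fn": "send_rows", "kwargs": {"delta_rot": [[0, 0, 0], [0, 0, 0]], "xyz": [[0, 0, 0.4], [0, 0, 0.4]], "claw": [1, 1]}}

```text
clock: 21.9
position: [0.6034, 0.0666, 0.0761]
ee_rot: [3.141, -0.0, 0.228]
contact_force: [0.6, -0.6, 1.1]
opening: -0.0
```

>>> {"fn": "send_rows", "kwargs": {"delta_rot": [[0, 0, 0], [0, 0, 0]], "xyz": [[0, 0, 0.3], [0, 0, 0.3]], "claw": [1, 1]}}

```text
clock: 22.15
position: [0.6034, 0.0666, 0.0761]
ee_rot: [3.141, -0.0, 0.228]
contact_force: [-1.0, -0.9, 4.2]
opening: -0.0
```

Rear left is also at 76.1 mm. I'll touch one point at the front (scale x -70) and then withdraw.

>>> {"fn": "send_rows", "kwargs": {"delta_rot": [[0, 0, 0], [0, 0, 0], [0, 0, 0], [0, 0, 0], [0, 0, 0], [0, 0, 0], [0, 0, 0], [0, 0, 0], [0, 0, 0]], "xyz": [[0, 0, -10], [-40, 15, -12], [-80, 30, -12], [-125, 44, -12], [-125, 44, -6], [-125, 44, -3], [-125, 44, -1.2], [-125, 44, -0.5], [-125, 44, -0.5]], "claw": [1, 1, 1, 1, 1, 1, 1, 1, 1]}}

```text
clock: 23.28
position: [0.492, -0.0041, 0.0761]
ee_rot: [3.141, -0.0, 0.228]
contact_force: [0.2, 0.9, -0.6]
opening: 0.0
```

>>> {"fn": "send_rows", "kwargs": {"delta_rot": [[0, 0, 0], [0, 0, 0]], "xyz": [[0, 0, 0.4], [0, 0, 0.4]], "claw": [1, 1]}}

```text
clock: 23.52
position: [0.4919, -0.0042, 0.0761]
ee_rot: [3.142, -0.001, 0.228]
contact_force: [0.1, 1.2, 3.8]
opening: -0.002
```

>>> {"fn": "send_rows", "kwargs": {"delta_rot": [[0, 0, 0], [0, 0, 0], [0, 0, 0], [0, 0, 0], [0, 0, 0], [0, 0, 0], [0, 0, 0]], "xyz": [[0, 0, -15], [0, 0, -50], [0, 0, -90], [-30, 50, -110], [-60, 100, -120], [-90, 150, -120], [-90, 150, -120]], "claw": [1, 1, 1, 1, 1, 1, 1]}}

```text
clock: 24.4
position: [0.4364, -0.1744, 0.1957]
ee_rot: [3.14, 0.001, 0.222]
contact_force: [0.2, 2.1, -0.0]
opening: 0.002
```

```bash
python3 -c "
from h import *;st();cent((124,188),(388,119));print(manip.job_done())"
```

```text
t 24.4 scale xyz [-161.3 -152.9  195.7] rot [3.140e+00 8.000e-04 2.218e-01] F scale [ 0.72  2.   -0.  ] op 0.0
[[121.3, 191.4], [386.0, 123.1]]
holes scale [[53.2, 77.6], [53.0, -72.0]] yaw -0.0009 mid [53.1  2.8]
the job is handed in; nothing more can be done
None
```

The platter is seated over both studs and lies level, and the job was handed in at about 24 s of the allowed 72 s. I pushed it with open fingertips at its front edge, then its right edge to square and centre it, then the front edge again in steps of 0.4 to 0.7 mm until it dropped.

**Forces:** push readings, taken at the end of each move, stayed around 6 N or less sideways. When the platter dropped, the push force fell to nearly zero.

**Last checks:**
- **Level:** light touches of 4 to 5 N put the top at 76.1 mm at rear left, rear right and front middle, against 76 mm for fully seated. I touched only one point at the front, on the centre line, not above each front rest.
- **Studs:** brass shows inside both holes in both cameras.
- **Squareness:** the measured turn relative to the scale is about -0.001 rad.
- **Other items:** the network's readings for the tins, jar and tape roll moved by no more than about 5 mm, close to its 4 mm accuracy. I never worked near them.

**Checks that disagreed:**
- Camera triangulation put the holes at about 77.3 mm, and I trusted the touch reading over it.
- The final automatic hole centroid read about 3 mm off in y. It had already started drifting once bright brass appeared in the dark holes, so I set it aside.

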